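# Seal the tub by running a fingertip round the lid

### The job

The lid is on the tall white tub but its rim still stands proud all the way round, and the stiffener inside will dry out. With the fingertips, run lightly round the lid's rim and press it fully home, level with the lid's flat middle, all round. Do not lift, tip or shove the tub, do not lean hard on it, and leave the other things on the table where they are.

Things in the scene. Friction and masses are not known exactly. Their poses are not given: they have to be found in the camera images.
- tub: tall white plastic tub with a green sleeve, free-standing, about 1.1 kg, base 98 mm across, bead 119 mm across, its closed lid's rim about 105 mm up. Origin at the centre of its underside, z up, +x towards the lid's 16 mm pull tab. The lid's stiff flat middle panel, radius 50 mm, has its top 103.5 mm up, level with the rim once that is home
- lid_mid (a point): point on the tall tub's axis 104 mm above its underside, level with the rim's crowns when home (107 mm when proud). The rim is a white bead 9 mm wide, middle line at radius 56 mm, slick, cut into 12 equal snap lugs; each lug's crown lies 4 mm above its sloping ends, so a fingertip can slide from lug to lug
- lug0 (a joint): snap lug 0 of the tall tub's lid, centred 0 degrees counter-clockwise (seen from above) from the tub's +x axis, 56 mm out from the tub's axis. Value in m: 0 = standing 3 mm proud, 0.003 = fully home. Slides straight down, needs about 1.5 N and stays where it is pushed; the pull tab sticks out of this one
- lug1 (a joint): snap lug 1 of the tall tub's lid, centred 30 degrees counter-clockwise (seen from above) from the tub's +x axis, 56 mm out from the tub's axis. Value in m: 0 = standing 3 mm proud, 0.003 = fully home. Slides straight down, needs about 1.5 N and stays where it is pushed
- lug2 (a joint): snap lug 2 of the tall tub's lid, centred 60 degrees counter-clockwise (seen from above) from the tub's +x axis, 56 mm out from the tub's axis. Value in m: 0 = standing 3 mm proud, 0.003 = fully home. Slides straight down, needs about 1.5 N and stays where it is pushed
- lug3 (a joint): snap lug 3 of the tall tub's lid, centred 90 degrees counter-clockwise (seen from above) from the tub's +x axis, 56 mm out from the tub's axis. Value in m: 0 = standing 3 mm proud, 0.003 = fully home. Slides straight down, needs about 1.5 N and stays where it is pushed
- lug4 (a joint): snap lug 4 of the tall tub's lid, centred 120 degrees counter-clockwise (seen from above) from the tub's +x axis, 56 mm out from the tub's axis. Value in m: 0 = standing 3 mm proud, 0.003 = fully home. Slides straight down, needs about 1.5 N and stays where it is pushed
- lug5 (a joint): snap lug 5 of the tall tub's lid, centred 150 degrees counter-clockwise (seen from above) from the tub's +x axis, 56 mm out from the tub's axis. Value in m: 0 = standing 3 mm proud, 0.003 = fully home. Slides straight down, needs about 1.5 N and stays where it is pushed
- lug6 (a joint): snap lug 6 of the tall tub's lid, centred 180 degrees counter-clockwise (seen from above) from the tub's +x axis, 56 mm out from the tub's axis. Value in m: 0 = standing 3 mm proud, 0.003 = fully home. Slides straight down, needs about 1.5 N and stays where it is pushed
- lug7 (a joint): snap lug 7 of the tall tub's lid, centred 210 degrees counter-clockwise (seen from above) from the tub's +x axis, 56 mm out from the tub's axis. Value in m: 0 = standing 3 mm proud, 0.003 = fully home. Slides straight down, needs about 1.5 N and stays where it is pushed
- lug8 (a joint): snap lug 8 of the tall tub's lid, centred 240 degrees counter-clockwise (seen from above) from the tub's +x axis, 56 mm out from the tub's axis. Value in m: 0 = standing 3 mm proud, 0.003 = fully home. Slides straight down, needs about 1.5 N and stays where it is pushed
- lug9 (a joint): snap lug 9 of the tall tub's lid, centred 270 degrees counter-clockwise (seen from above) from the tub's +x axis, 56 mm out from the tub's axis. Value in m: 0 = standing 3 mm proud, 0.003 = fully home. Slides straight down, needs about 1.5 N and stays where it is pushed
- lug10 (a joint): snap lug 10 of the tall tub's lid, centred 300 degrees counter-clockwise (seen from above) from the tub's +x axis, 56 mm out from the tub's axis. Value in m: 0 = standing 3 mm proud, 0.003 = fully home. Slides straight down, needs about 1.5 N and stays where it is pushed
- lug11 (a joint): snap lug 11 of the tall tub's lid, centred 330 degrees counter-clockwise (seen from above) from the tub's +x axis, 56 mm out from the tub's axis. Value in m: 0 = standing 3 mm proud, 0.003 = fully home. Slides straight down, needs about 1.5 N and stays where it is pushed
- low_tub: bystander: low white tub, 120 mm across and 62 mm tall, smooth lid already shut. Origin at the centre of its underside. Leave alone
- pot: bystander: black flower pot standing upside down, 112 mm across, 82 mm tall. Origin at the centre of its underside. Leave alone
- cup: bystander: lidded paper cup, 80 mm across, 85 mm tall. Origin at the centre of its underside. Leave alone
- spare_lid: bystander: round white lid lying flat, 108 mm across, 9 mm thick. Origin at the centre of its underside. Leave alone
- brush: bystander: flat paint brush with a wooden handle, lying flat. Leave alone
- scissors: bystander: black-handled scissors lying flat, 165 mm long. Leave alone
- log: bystander: upright piece of log, 72 mm across, 88 mm tall. Origin at the centre of its underside. Leave alone
Mind the look-alikes: they are no part of the job. What is shaped like the tub but blue is not meant.

How it is judged:
By the outcome, as a careful person would: the job done as asked, in the order asked, and still so for the second after the job is handed in, with the robot touching nothing.
It also fails if it takes over 58 s, if anything falls off the work surface, if the arm or the gripper's body presses on something with over 40 N, if the wrist force passes 120 N, or if a joint passes its speed limit or range.

### The arm

A 6-joint arm with a two-finger parallel gripper is mounted at the origin on the work surface. World frame = base frame: x ahead of the robot, y to its left, z up, the work surface at z = 0. Lengths are in m, angles in rad, forces in N, time in s.
With the tool pointing down it reaches from about 0.3 to 0.875 m from the base axis. Payload 6.4 kg.
Tool frame: the origin (TCP) lies between the finger pads; the fingertips stand 11 mm ahead of it and the grasp point (between the pads) lies 8 mm behind it (ctrl.tcp_to_tips is the distance from the TCP to the fingertips, in m); x points along the fingers, z is the direction in which the jaws open and shut, and the axes are right-handed (so a half turn about x gives the same grasp; the last joint's range is limited). The gripper opens to 85 mm and grips with 20 to 120 N. Pads are 22 mm wide; open, the fingers measure 114 mm over their backs; the gripper's body (76 mm by 85 mm) begins 54 mm behind the grasp point. The pads swing forward as they close: fully open they stand 13 mm farther back than shut.
Start: joints at [1.072, 0.181, 1.607, -0, 1.354, -0.206], TCP at [0.166, 0.551, 0.242] pointing down, gripper open.
Joint ranges: [-2.99, 2.99], [-0.89, 2.07], [0.3, 2.58], [-1.14, 4.28], [0, 2.63], [-3.12, 3.12]. Speed limits (rad/s): [2.57, 2.57, 3.01, 3.14, 3.14, 3.14].

### API

Orientations are given as a unit quaternion [w, x, y, z].
In Python, from bench import ctrl, eyes, hand_in gives the robot as it stands. The module is installed in compiled form; this text tells all that it offers.
- The arm moves only by the tool step_arm, never from a script. Its arguments are lists of equal length, an entry for each row: "xyz": the shift along the world's x, y, z in mm, a list of three; "spin": the turn about the world's z in rad; "fingers": the opening in per cent of the stroke, from 0 (shut) to 100 (fully open). A call has 1 to 10 rows; each row is the pose to reach, as a shift and turn from the pose commanded when the call began; what a row does not reach only later rows make up. A row lasts 1/10 s, in which the tool goes at most 50 mm and 8.59 degrees, less where a joint would pass 70% of its speed; a pose out of reach is approached as far as the arm can. A call with a gripper value outside its range is refused whole. The fingers move at their own pace and stop on an object; the grip force is fixed at half the most. Time passes only in rows, so rows that repeat a pose let the fingers close. It gives the time, the measured TCP pose, the force and the opening at its end, in the units of the state.
- ctrl.get_obs(): the state, without advancing time (a new reading comes with each control period).
- eyes.camera(name): name is "scene" or "side" or "wrist"; returns the picture (384x512x3 uint8, red, green, blue); there is no depth.
- eyes.camera_model(name): a dict with "vertical_fov" (degrees; the focal length in pixels is half the picture's height over the tangent of half this angle, whatever the lens; pixels are square), "cx", "cy" (the principal point, pixels), "dist_coeffs" ([k1, k2, p1, p2, k3] as OpenCV has them; the pictures are not rectified), "pose" (4x4, takes a point from camera to world coordinates); the wrist camera has in their place "tool_from_camera" (4x4, takes a point from camera to tool coordinates, whose origin is the TCP and whose axes are the tool frame's). Camera axes: x right, y up, looking along -z (the intrinsics and any distortion apply to the point x, -y, -z); pixel columns grow to the right and rows downward; lengths in m; the calibration is good to about 2 mm. A picture is of the moment at which its call begins: read the wrist's pose just before it. camera_model takes no time and is no camera call.
- hand_in(): hands the job in, once; it reports no verdict.
The state is a dict: "time_s": time; "q": joint angles; "dq": joint speeds; "joint_efforts": joint torques, N m; "eef_pos": TCP position; "eef_rot": TCP orientation; "wrist_force": force on the tool from outside, world axes, zero at the start; "torque": the same for the moment, N m; "opening": opening from 0.0 (shut) to 1.0 (fully open).
Only numpy, scipy, OpenCV 4.12 (cv2) and the standard library are available. Lean on these libraries where they do the work, as an engineer would, in place of code of your own. Each camera call takes 0.05 s, during which the arm holds its last target.

## Working session

There is one attempt and no reset: what is moved stays moved. The work goes in short steps, Python scripts to look and compute and a tool call to move; the robot and the scene stay as the last step left them, time stands still between calls to the robot, and variables do not carry over. Pictures are saved under pics/ and viewed, and the job is handed in when it is done.

Besides the shell and the picture viewer there is one more tool, called after "Call:" by a JSON object that holds its "api" and its "payload", one argument or row to a line. step_arm: Moves the arm, as the interface text tells. Its arguments: {"type":"object","properties":{"xyz":{"type":"array"},"spin":{"type":"array"},"fingers":{"type":"array"}},"required":["xyz","spin","fingers"]}

```bash
mkdir -p pics
python3 - <<'E'
from bench import ctrl, eyes
import cv2
o=ctrl.get_obs(); print(o)
for n in ["scene","side","wrist"]:
    im=eyes.camera(n); cv2.imwrite(f"pics/{n}0.png",im[:,:,::-1]); print(n,eyes.camera_model(n))
print(ctrl.tcp_to_tips)
E
```

```text
{'time_s': 0.0, 'q': array([ 1.07167528e+00,  1.81537067e-01,  1.60800248e+00,  2.13665428e-05,
        1.35381189e+00, -2.06288888e-01]), 'dq': array([ 0.00149438,  0.00074592,  0.00048935, -0.00180584, -0.00082013,
        0.00192198]), 'joint_efforts': array([ 1.05911578e-03, -4.44876587e+01, -3.51339483e+01, -1.53333672e-04,
        9.27751302e-03, -4.89255015e-06]), 'eef_pos': array([0.16569257, 0.55005307, 0.24138905]), 'eef_rot': array([ 0.56703005, -0.42195597,  0.56816527,  0.42144788]), 'wrist_force': array([-0.27201133, -0.82063066,  0.59776522]), 'torque': array([ 0.01706887,  0.02384395, -0.03801731]), 'opening': 0.9968353319486245}
scene {'vertical_fov': 45.21124743435443, 'cx': 254.4510183888759, 'cy': 187.93956929758568, 'dist_coeffs': array([-0.13347514,  0.        ,  0.        ,  0.        ,  0.        ]), 'pose': array([[ 5.96176333e-01, -6.86226999e-01,  4.16732871e-01,
         1.08476012e+00],
       [ 8.02853523e-01,  5.09579739e-01, -3.09442579e-01,
        -4.73736995e-01],
       [-1.07756133e-05,  5.19057796e-01,  8.54739144e-01,
         1.32444471e+00],
 
[... 367 characters left out ...]
0.56435516, -0.59621903],
       [-0.01766242,  0.79039343,  0.61234489,  0.70510654],
       [ 0.        ,  0.        ,  0.        ,  1.        ]])}
wrist {'vertical_fov': 64.33689548579969, 'cx': 261.05163657581494, 'cy': 198.38781521008207, 'dist_coeffs': array([-0.07162347,  0.        ,  0.        ,  0.        ,  0.        ]), 'tool_from_camera': array([[-1.05595978e-03,  3.27112931e-01, -9.44984664e-01,
        -1.31528157e-01],
       [ 6.16146157e-04,  9.44985224e-01,  3.27112437e-01,
         8.41225488e-02],
       [ 9.99999253e-01, -2.36831093e-04, -1.19941576e-03,
         1.38642467e-03],
       [ 0.00000000e+00,  0.00000000e+00,  0.00000000e+00,
         1.00000000e+00]])}
0.011
```

View pics/scene0.png

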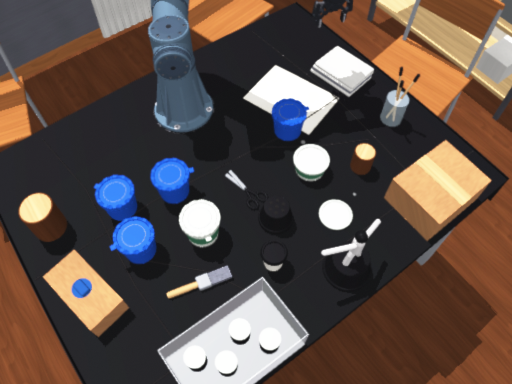

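View pics/side0.png

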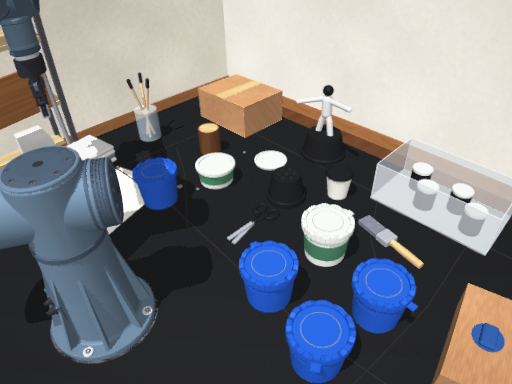

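View pics/wrist0.png

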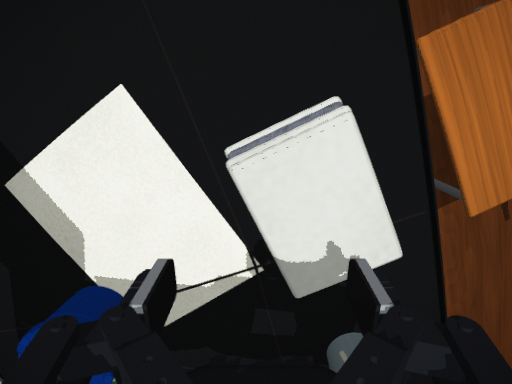

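Run:
```python
import cv2
a=cv2.imread("pics/scene0.png")[190:260,165:235]; b=cv2.imread("pics/side0.png")[190:275,285:370]
a=cv2.resize(a,(400,400),interpolation=cv2.INTER_CUBIC);b=cv2.resize(b,(400,400),interpolation=cv2.INTER_CUBIC)
cv2.imwrite("pics/crop0.png",cv2.hconcat([a,b]))
```

```text
(no output)
```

View pics/crop0.png

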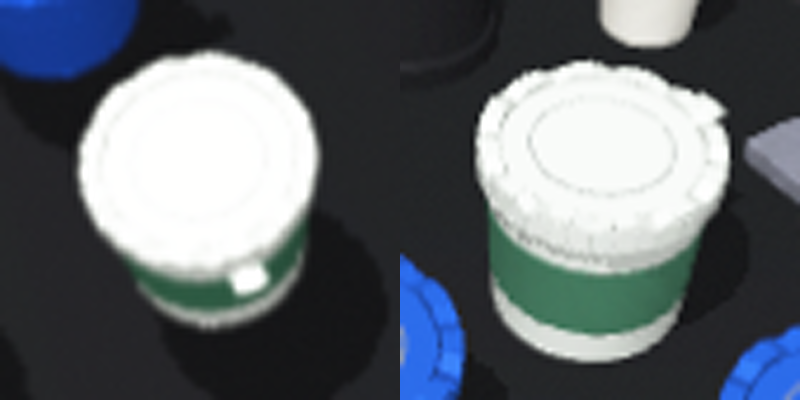

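```bash
cat > h.py <<'E'
import numpy as np,cv2
from bench import ctrl,eyes
def KD(m,h=384):
    f=h/2/np.tan(np.radians(m['vertical_fov'])/2)
    return np.array([[f,0,m['cx']],[0,f,m['cy']],[0,0,1.]]),np.array(m['dist_coeffs'])
def ray(m,uv,T):
    K,D=KD(m); p=cv2.undistortPoints(np.array([[uv]],float),K,D)[0,0]
    return T[:3,3],T[:3,:3]@np.array([p[0],-p[1],-1.])
def onz(m,uv,z,T):
    o,d=ray(m,uv,T); return o+d*(z-o[2])/d[2]
def proj(m,P,T):
    K,D=KD(m); P=np.atleast_2d(P); c=(P-T[:3,3])@T[:3,:3]; c=c*[1,-1,-1]
    return cv2.projectPoints(c,np.zeros(3),np.zeros(3),K,D)[0][:,0]
def Twrist(o,m):
    from scipy.spatial.transform import Rotation as R
    q=o['eef_rot'];T=np.eye(4);T[:3,:3]=R.from_quat([q[1],q[2],q[3],q[0]]).as_matrix();T[:3,3]=o['eef_pos']
    return T@m['tool_from_camera']
E
python3 - <<'E'
from h import *
for n,c,t in [("scene",(200,218),(208.8,238.7)),("side",(327.9,221.2),(351.3,213))]:
    m=eyes.camera_model(n);T=m['pose']
    print(n,onz(m,c,.1035,T),onz(m,t,.1,T))
def ll(n,uv):
    m=eyes.camera_model(n);return onz(m,uv,.0,m['pose'])
for n,uv in [("scene",(173,197)),("scene",(136,255)),("scene",(276,222)),("scene",(273,268)),("scene",(215,282))]: print(uv,ll(n,uv))
from scipy.spatial.transform import Rotation as R
o=ctrl.get_obs();q=o['eef_rot'];print(R.from_quat([q[1],q[2],q[3],q[0]]).as_matrix())
E
```

```text
scene [ 0.47685636 -0.22491146  0.1035    ] [ 0.5475271  -0.24085474  0.1       ]
side [ 0.47741445 -0.22757148  0.1035    ] [ 0.54247871 -0.24827495  0.1       ]
(173, 197) [ 0.3054661  -0.23338879  0.        ]
(136, 255) [ 0.41520414 -0.43714973  0.        ]
(276, 222) [ 0.5833698  -0.01503077  0.        ]
(273, 268) [ 0.70225136 -0.11921     0.        ]
(215, 282) [ 0.63400982 -0.28683342  0.        ]
[[-6.40196841e-04 -9.57434290e-01  2.88650604e-01]
 [-1.24212100e-03  2.88651202e-01  9.57433518e-01]
 [-9.99999024e-01  2.54406937e-04 -1.37404283e-03]]
```

Call:
{"api": "step_arm", "payload": {
  "xyz": [
    [14, -42, 0],
    [28, -84, 0],
    [42, -126, 0],
    [56, -168, 0],
    [70, -210, 0],
    [84, -252, 0],
    [98, -294, 0],
    [112, -336, 0],
    [126, -378, 0],
    [140, -420, 0]
  ],
  "spin": [0, 0, 0, 0, 0, 0, 0, 0, 0, 0],
  "fingers": [0, 0, 0, 0, 0, 0, 0, 0, 0, 0]
}}

```text
time_s: 1.15
eef_pos: [0.306, 0.129, 0.2424]
eef_rot: [0.568, -0.422, 0.567, 0.422]
wrist_force: [1.6, -0.3, 0.2]
opening: -0.0
```

Call:
{"api": "step_arm", "payload": {
  "xyz": [
    [14, -42, 0],
    [28, -84, 0],
    [42, -126, 0],
    [56, -168, 0],
    [70, -210, 0],
    [84, -252, 0],
    [98, -294, 0],
    [112, -336, 0],
    [114, -341, 0],
    [114, -341, 0]
  ],
  "spin": [0, 0, 0, 0, 0, 0, 0, 0, 0, 0],
  "fingers": [0, 0, 0, 0, 0, 0, 0, 0, 0, 0]
}}

```text
time_s: 2.15
eef_pos: [0.4197, -0.211, 0.2416]
eef_rot: [0.568, -0.421, 0.568, 0.422]
wrist_force: [0.5, -0.3, 0.3]
opening: -0.001
```

Run:
```python
from h import *
o=ctrl.get_obs(); print(o); im=eyes.camera("wrist"); cv2.imwrite("pics/w1.png",im[:,:,::-1])
import pickle; pickle.dump(o,open("o1.pkl","wb"))
```

```text
{'time_s': 2.15, 'q': array([-7.19560924e-01, -5.90462349e-02,  1.86142203e+00,  1.81156225e-04,
        1.34104320e+00, -1.99561406e+00]), 'dq': array([ 0.03566752, -0.0381924 ,  0.04048517,  0.00698514,  0.0122428 ,
        0.00588781]), 'joint_efforts': array([ -1.26900807, -31.01366043, -36.13065004,  -0.12264661,
        -0.21833698,  -0.10932609]), 'eef_pos': array([ 0.41966556, -0.21104798,  0.24163374]), 'eef_rot': array([ 0.56793238, -0.42050464,  0.56808376,  0.4217932 ]), 'wrist_force': array([ 0.49234098, -0.27600509,  0.34523665]), 'torque': array([0.01428992, 0.01202117, 0.03854118]), 'opening': -0.0008796949180429854}
```

View pics/w1.png

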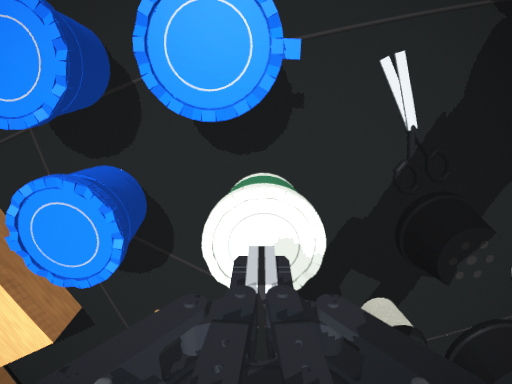

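Call:
{"api": "step_arm", "payload": {
  "xyz": [
    [40, -12, 0],
    [85, -20, 0],
    [85, -20, 0]
  ],
  "spin": [0, 0, 0],
  "fingers": [0, 0, 0]
}}

```text
time_s: 2.5
eef_pos: [0.5078, -0.2292, 0.241]
eef_rot: [0.567, -0.422, 0.567, 0.423]
wrist_force: [-0.6, 0.3, -0.4]
opening: -0.005
```

Run:
```python
from h import *
o=ctrl.get_obs(); print(o['eef_pos'],o['dq'],o['wrist_force']); im=eyes.camera("wrist"); cv2.imwrite("pics/w2.png",im[:,:,::-1])
import pickle; pickle.dump(o,open("o2.pkl","wb"))
b=cv2.resize(im[60:260,150:400,::-1],(800,640)[:2],interpolation=cv2.INTER_CUBIC)[:600]
cv2.imwrite("pics/w2c.png",b)
```

```text
[ 0.50784105 -0.2292059   0.24098242] [-0.0170663  -0.07980614  0.09363193 -0.02132503  0.04252198 -0.03363602] [-0.57519124  0.29544347 -0.42030195]
```

View pics/w2.png

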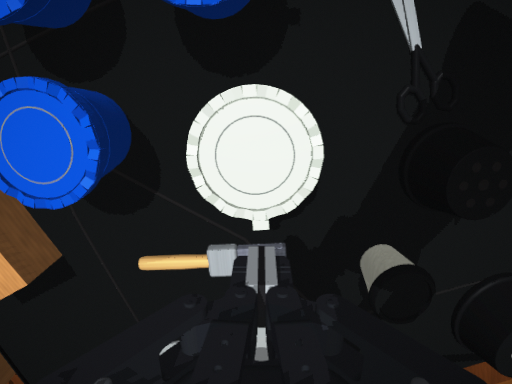

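View pics/w2c.png

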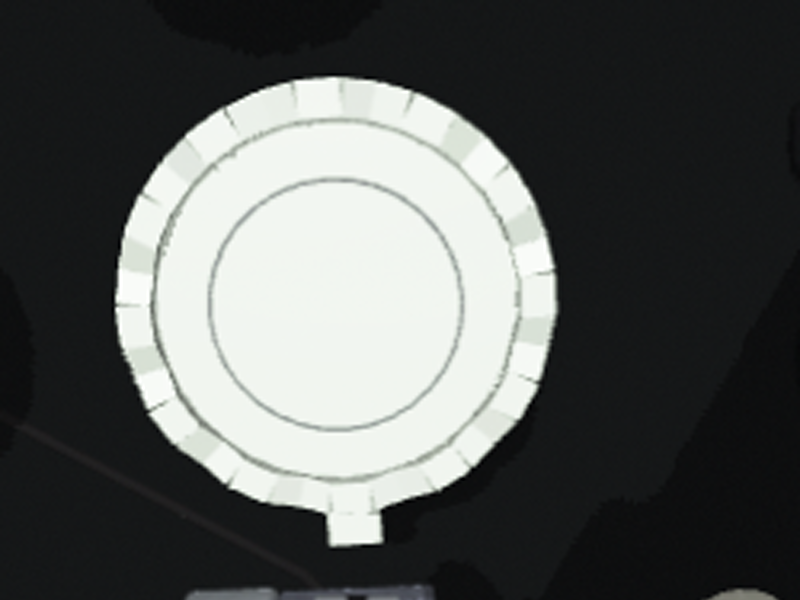

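Run:
```python
from h import *
import pickle
from scipy.optimize import least_squares
o=pickle.load(open("o2.pkl","rb"))
m=eyes.camera_model("wrist");T=Twrist(o,m)
g=cv2.cvtColor(cv2.imread("pics/w2.png"),cv2.COLOR_BGR2GRAY).astype(float)
# dark points along rays from centre for inner ring (35-48px) & panel edge
c=np.array([254.7,155.3]); 
for lo,hi,name in [(34,46,'ring'),(50,62,'panel')]:
    P=[]
    for a in np.linspace(0,2*np.pi,120,endpoint=False):
        rr=np.arange(lo,hi,.25); xs=c[0]+rr*np.cos(a); ys=c[1]+rr*np.sin(a)
        v=cv2.remap(g.astype(np.float32),xs.astype(np.float32)[None],ys.astype(np.float32)[None],cv2.INTER_LINEAR)[0]
        k=v.argmin(); 
        if v.max()-v[k]>15: P.append((xs[k],ys[k]))
    W=np.array([onz(m,p,.1035,T) for p in P])
    f=lambda q:np.hypot(W[:,0]-q[0],W[:,1]-q[1])-q[2]
    s=least_squares(f,[.477,-.226,.04],loss='soft_l1',f_scale=.001); print(name,len(P),s.x,np.abs(s.fun).mean())
ctr=s.x[:2]
t=onz(m,(260.9,225),.1,T); d=t[:2]-ctr; print("tab",t,np.degrees(np.arctan2(d[1],d[0])),np.hypot(*d))
for uv in [(225,-5),(35,145)]: print("blue",onz(m,uv,.105,T))
m1=eyes.camera_model("wrist");T1=Twrist(pickle.load(open("o1.pkl","rb")),m1)
for uv in [(209,43),(65,235),(10,70)]: print("blue w1",onz(m1,uv,.105,T1))
for uv in [(385,260),(445,240),(240,262)]: print("others",onz(m,uv,.04,T))
```

```text
ring 120 [ 0.47713435 -0.22421118  0.03518607] 0.00014796239980365694
panel 120 [ 0.4771468  -0.22426004  0.05079514] 0.00025531000201997785
tab [ 0.5443561  -0.23826361  0.1       ] -11.769621669379788 0.06865267415290961
blue [ 0.34843939 -0.20892235  0.105     ]
blue [ 0.40802882 -0.41263645  0.105     ]
blue w1 [ 0.28945675 -0.21347845  0.105     ]
blue w1 [ 0.40836292 -0.41103166  0.105     ]
blue w1 [ 0.25299454 -0.3852894   0.105     ]
others [ 0.66154008 -0.10980354  0.04      ]
others [ 0.65654889 -0.03156425  0.04      ]
others [ 0.61089888 -0.28517875  0.04      ]
```

Call:
{"api": "step_arm", "payload": {
  "xyz": [
    [15, 12, -40],
    [29, 23, -85],
    [29, 23, -110],
    [29, 23, -118],
    [29, 23, -119],
    [29, 23, -119]
  ],
  "spin": [0, 0, 0, 0, 0, 0],
  "fingers": [0, 0, 0, 0, 0, 0]
}}

```text
time_s: 3.15
eef_pos: [0.5344, -0.2078, 0.1253]
eef_rot: [0.568, -0.423, 0.567, 0.421]
wrist_force: [0.6, 0.2, 0.6]
opening: -0.003
```

Call:
{"api": "step_arm", "payload": {
  "xyz": [
    [0, 0, -1],
    [0, 0, -2],
    [0, 0, -3],
    [0, 0, -3],
    [0, 0, -3]
  ],
  "spin": [0, 0, 0, 0, 0],
  "fingers": [0, 0, 0, 0, 0]
}}

```text
time_s: 3.65
eef_pos: [0.534, -0.2075, 0.1204]
eef_rot: [0.568, -0.422, 0.568, 0.422]
wrist_force: [-0.7, 0.2, -0.6]
opening: -0.001
```

Run:
```python
from h import *
o=ctrl.get_obs(); print(o['eef_pos'],o['wrist_force']); im=eyes.camera("wrist")
cv2.imwrite("pics/w3.png",im[:,:,::-1])
im=eyes.camera("side")
cv2.imwrite("pics/s3.png",cv2.resize(im[150:290,260:400,::-1],(600,600),interpolation=cv2.INTER_CUBIC))
```

```text
[ 0.53395801 -0.20751575  0.12036981] [-0.74124699  0.19927296 -0.55802931]
```

View pics/w3.png

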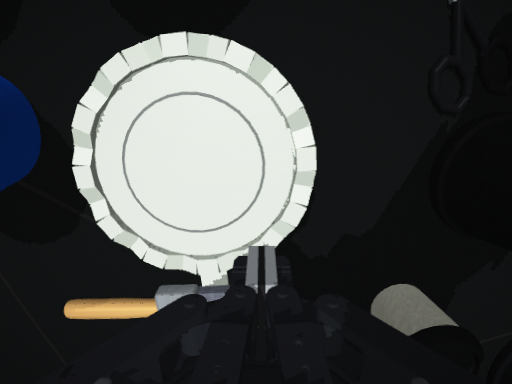

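View pics/s3.png

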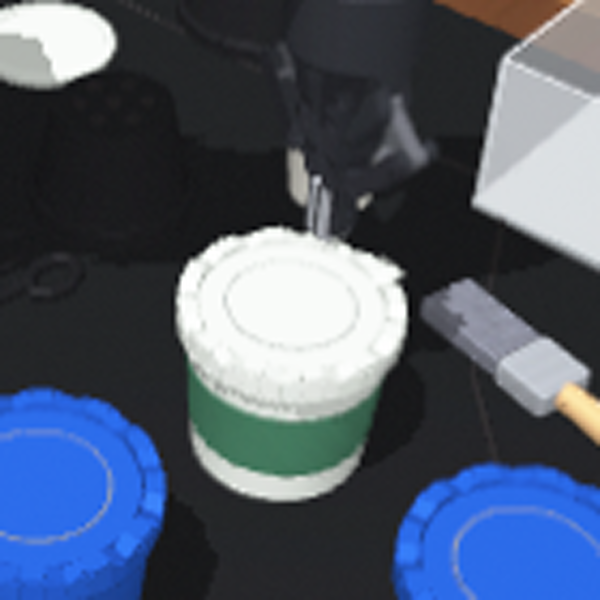

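Call:
{"api": "step_arm", "payload": {
  "xyz": [
    [0, 0, -1],
    [0, 0, -2],
    [0, 0, -3],
    [0, 0, -3],
    [0, 0, -3]
  ],
  "spin": [0, 0, 0, 0, 0],
  "fingers": [0, 0, 0, 0, 0]
}}

```text
time_s: 4.25
eef_pos: [0.5339, -0.2074, 0.1172]
eef_rot: [0.568, -0.422, 0.568, 0.422]
wrist_force: [0.3, 0.5, -0.0]
opening: -0.0
```

Call:
{"api": "step_arm", "payload": {
  "xyz": [
    [0, 0, -0.5],
    [0, 0, -1],
    [0, 0, -1],
    [0, 0, -1]
  ],
  "spin": [0, 0, 0, 0],
  "fingers": [0, 0, 0, 0]
}}

```text
time_s: 4.65
eef_pos: [0.534, -0.2075, 0.1164]
eef_rot: [0.568, -0.422, 0.568, 0.422]
wrist_force: [-0.0, 0.2, 1.1]
opening: -0.0
```

Call:
{"api": "step_arm", "payload": {
  "xyz": [
    [0, 0, -0.5],
    [0, 0, -1],
    [0, 0, -1],
    [0, 0, -1]
  ],
  "spin": [0, 0, 0, 0],
  "fingers": [0, 0, 0, 0]
}}

```text
time_s: 5.05
eef_pos: [0.534, -0.2075, 0.1152]
eef_rot: [0.568, -0.422, 0.568, 0.422]
wrist_force: [-0.4, -0.1, 1.0]
opening: 0.004
```

Call:
{"api": "step_arm", "payload": {
  "xyz": [
    [0, 0, -0.5],
    [0, 0, -0.5],
    [0, 0, -0.5]
  ],
  "spin": [0, 0, 0],
  "fingers": [0, 0, 0]
}}

```text
time_s: 5.35
eef_pos: [0.5341, -0.2075, 0.115]
eef_rot: [0.568, -0.422, 0.568, 0.422]
wrist_force: [0.3, 0.8, 3.1]
opening: 0.002
```

Call:
{"api": "step_arm", "payload": {
  "xyz": [
    [0, 0, -0.5],
    [0, 0, -0.5],
    [0, 0, -0.5]
  ],
  "spin": [0, 0, 0],
  "fingers": [0, 0, 0]
}}

```text
time_s: 5.65
eef_pos: [0.5342, -0.2075, 0.1148]
eef_rot: [0.568, -0.422, 0.567, 0.422]
wrist_force: [-1.7, 1.0, 6.2]
opening: 0.001
```

Run:
```python
import numpy as np
a0=17.5;c=np.array([477,-225]);p0=np.array([534,-207])
pos=lambda k:p0 if k==0 else c+60*np.array([np.cos(np.radians(a0+4*k)),np.sin(np.radians(a0+4*k))])
for call in range(10):
    b=np.round(pos(10*call))
    print(call,[[*map(int,np.round(pos(10*call+i)-b)),0] for i in range(1,11)])
```

```text
0 [[-1, 4, 0], [-3, 8, 0], [-5, 12, 0], [-7, 15, 0], [-9, 19, 0], [-12, 22, 0], [-15, 25, 0], [-18, 28, 0], [-21, 30, 0], [-25, 33, 0]]
1 [[-3, 2, 0], [-7, 4, 0], [-11, 5, 0], [-15, 7, 0], [-19, 8, 0], [-23, 8, 0], [-27, 9, 0], [-31, 9, 0], [-36, 9, 0], [-40, 8, 0]]
2 [[-4, 0, 0], [-8, -1, 0], [-12, -2, 0], [-16, -4, 0], [-20, -6, 0], [-23, -8, 0], [-27, -10, 0], [-30, -13, 0], [-33, -15, 0], [-36, -18, 0]]
3 [[-3, -4, 0], [-5, -7, 0], [-8, -11, 0], [-10, -14, 0], [-11, -18, 0], [-13, -22, 0], [-14, -26, 0], [-15, -30, 0], [-16, -34, 0], [-16, -38, 0]]
4 [[0, -5, 0], [0, -9, 0], [1, -13, 0], [2, -17, 0], [3, -21, 0], [4, -25, 0], [6, -29, 0], [8, -33, 0], [10, -36, 0], [12, -40, 0]]
5 [[3, -3, 0], [6, -6, 0], [9, -9, 0], [12, -11, 0], [16, -14, 0], [19, -16, 0], [23, -18, 0], [27, -19, 0], [31, -21, 0], [35, -22, 0]]
6 [[4, 0, 0], [8, -1, 0], [12, -1, 0], [17, -1, 0], [21, 0, 0], [25, 0, 0], [29, 1, 0], [33, 2, 0], [37, 4, 0], [41, 6, 0]]
7 [[3, 2, 0], [7, 4, 0], [10, 7, 0], [13, 9, 0], [16, 12, 0], [19, 16, 0], [21, 19, 0], [24, 23, 0], [26, 26, 0], [27, 30, 0]]
8 [[2, 4, 0], [3, 8, 0], [4, 12, 0], [5, 16, 0], [5, 20, 0], [5, 25, 0], [5, 29, 0], [4, 33, 0], [3, 37, 0], [2, 41, 0]]
9 [[-1, 4, 0], [-3, 8, 0], [-5, 12, 0], [-7, 15, 0], [-9, 19, 0], [-12, 22, 0], [-15, 25, 0], [-18, 28, 0], [-21, 30, 0], [-25, 33, 0]]
```

First arc, with a short 3-row check to see sliding forces.

Call:
{"api": "step_arm", "payload": {
  "xyz": [
    [-1, 4, 0.3],
    [-3, 8, 0.3],
    [-5, 12, 0.3]
  ],
  "spin": [0, 0, 0],
  "fingers": [0, 0, 0]
}}

```text
time_s: 5.95
eef_pos: [0.5285, -0.1949, 0.1142]
eef_rot: [0.568, -0.421, 0.568, 0.422]
wrist_force: [0.8, 0.5, -0.4]
opening: 0.001
```

Call:
{"api": "step_arm", "payload": {
  "xyz": [
    [-2, 3, 0],
    [-4, 7, 0],
    [-7, 10, 0]
  ],
  "spin": [0, 0, 0],
  "fingers": [0, 0, 0]
}}

```text
time_s: 6.25
eef_pos: [0.522, -0.1852, 0.1148]
eef_rot: [0.568, -0.422, 0.567, 0.422]
wrist_force: [0.9, -2.0, 3.0]
opening: 0.001
```

Call:
{"api": "step_arm", "payload": {
  "xyz": [
    [-3, 3, 0],
    [-6, 6, 0],
    [-9, 8, 0],
    [-13, 11, 0]
  ],
  "spin": [0, 0, 0, 0],
  "fingers": [0, 0, 0, 0]
}}

```text
time_s: 6.65
eef_pos: [0.5088, -0.1744, 0.1147]
eef_rot: [0.568, -0.422, 0.568, 0.422]
wrist_force: [0.4, -0.9, 2.6]
opening: -0.003
```

Run:
```python
from h import *
o=ctrl.get_obs(); print(o['eef_pos'],o['wrist_force']); im=eyes.camera("wrist")
cv2.imwrite("pics/w4.png",cv2.resize(im[20:290,60:420,::-1],(800,600),interpolation=cv2.INTER_CUBIC))
im=eyes.camera("side")
cv2.imwrite("pics/s4.png",cv2.resize(im[190:290,280:380,::-1],(600,600),interpolation=cv2.INTER_CUBIC))
```

```text
[ 0.50882787 -0.17439666  0.11472347] [ 0.40547483 -0.88259397  2.59205999]
```

View pics/w4.png

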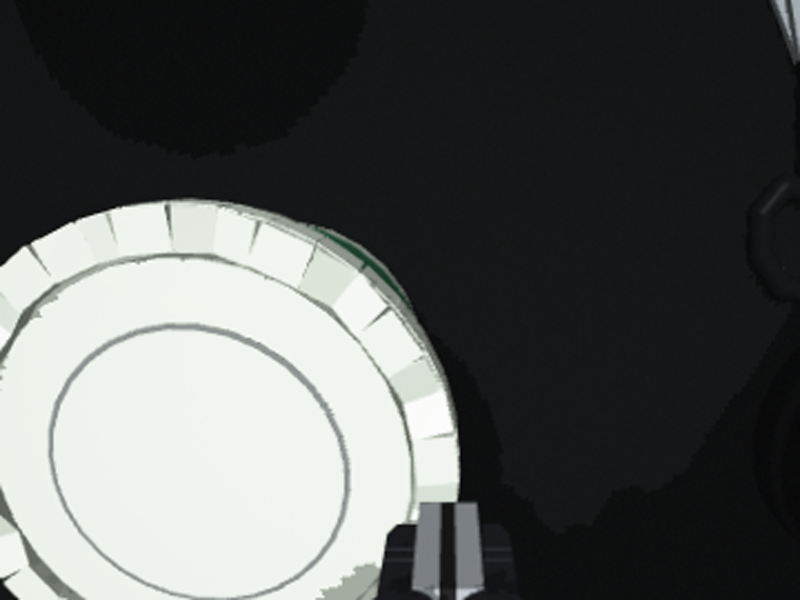

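View pics/s4.png

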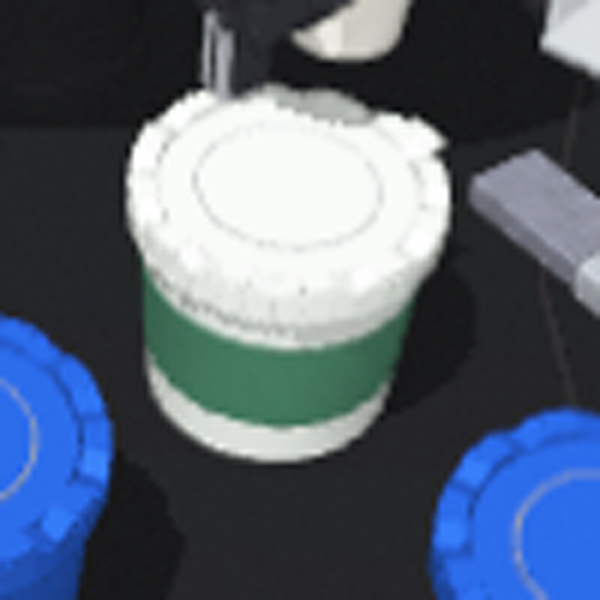

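Call:
{"api": "step_arm", "payload": {
  "xyz": [
    [-3, 2, 0],
    [-7, 4, 0],
    [-11, 5, 0],
    [-15, 7, 0],
    [-19, 8, 0]
  ],
  "spin": [0, 0, 0, 0, 0],
  "fingers": [0, 0, 0, 0, 0]
}}

```text
time_s: 7.25
eef_pos: [0.4897, -0.1664, 0.1148]
eef_rot: [0.568, -0.422, 0.568, 0.422]
wrist_force: [1.1, -0.3, 4.1]
opening: -0.001
```

Call:
{"api": "step_arm", "payload": {
  "xyz": [
    [-4, 0, 0],
    [-8, 1, 0],
    [-12, 1, 0],
    [-17, 1, 0],
    [-21, 0, 0]
  ],
  "spin": [0, 0, 0, 0, 0],
  "fingers": [0, 0, 0, 0, 0]
}}

```text
time_s: 7.75
eef_pos: [0.4681, -0.1657, 0.1141]
eef_rot: [0.568, -0.421, 0.568, 0.422]
wrist_force: [2.8, 4.0, 5.8]
opening: 0.004
```

Call:
{"api": "step_arm", "payload": {
  "xyz": [
    [-4, 0, 0],
    [-8, -1, 0],
    [-12, -2, 0],
    [-16, -4, 0],
    [-20, -6, 0]
  ],
  "spin": [0, 0, 0, 0, 0],
  "fingers": [0, 0, 0, 0, 0]
}}

```text
time_s: 8.25
eef_pos: [0.4487, -0.1727, 0.1147]
eef_rot: [0.568, -0.422, 0.568, 0.422]
wrist_force: [2.2, 0.1, 4.0]
opening: 0.002
```

Call:
{"api": "step_arm", "payload": {
  "xyz": [
    [-3, -2, 0],
    [-7, -4, 0],
    [-10, -7, 0],
    [-13, -9, 0],
    [-16, -12, 0]
  ],
  "spin": [0, 0, 0, 0, 0],
  "fingers": [0, 0, 0, 0, 0]
}}

```text
time_s: 8.75
eef_pos: [0.4329, -0.1848, 0.1148]
eef_rot: [0.568, -0.422, 0.568, 0.422]
wrist_force: [0.9, 1.6, 5.0]
opening: 0.002
```

Run:
```python
from h import *
o=ctrl.get_obs(); print(o['eef_pos'],o['wrist_force'])
for n in ["scene","side"]:
    im=eyes.camera(n); cv2.imwrite(f"pics/{n}5.png",im[:,:,::-1])
a=cv2.imread("pics/side0.png");b=cv2.imread("pics/side5.png")
x=cv2.resize(a[190:275,285:370],(400,400),interpolation=cv2.INTER_CUBIC);y=cv2.resize(b[190:275,285:370],(400,400),interpolation=cv2.INTER_CUBIC)
cv2.imwrite("pics/c5.png",cv2.hconcat([x,y]))
# shift of tub base/sleeve
ga=cv2.cvtColor(a,cv2.COLOR_BGR2GRAY)[225:265,298:360].astype(np.float32);gb=cv2.cvtColor(b,cv2.COLOR_BGR2GRAY)[225:265,298:360].astype(np.float32)
print(cv2.phaseCorrelate(ga,gb))
```

```text
[ 0.43288781 -0.1847817   0.11478842] [0.86114731 1.55496417 4.96383813]
((-0.007185538936603564, 0.02009479285058191), 1.0188619200140239)
```

View pics/c5.png

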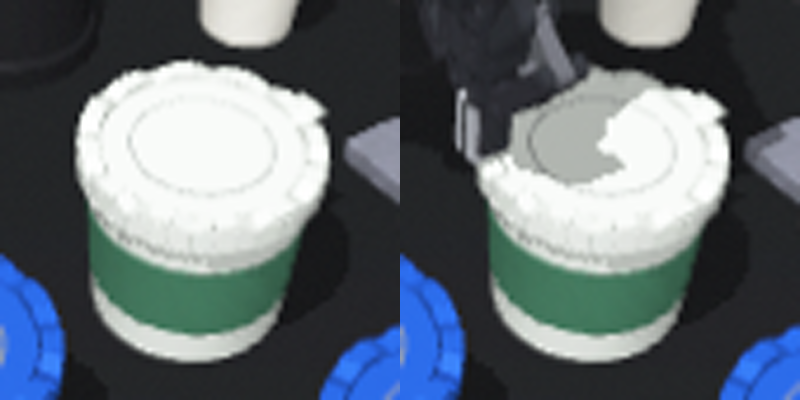

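Call:
{"api": "step_arm", "payload": {
  "xyz": [
    [-3, -4, 0.2],
    [-5, -7, 0.2],
    [-8, -11, 0.2],
    [-10, -14, 0.2],
    [-11, -18, 0.2]
  ],
  "spin": [0, 0, 0, 0, 0],
  "fingers": [0, 0, 0, 0, 0]
}}

```text
time_s: 9.35
eef_pos: [0.4212, -0.2022, 0.1143]
eef_rot: [0.568, -0.421, 0.568, 0.422]
wrist_force: [0.8, 0.5, 2.3]
opening: -0.0
```

Call:
{"api": "step_arm", "payload": {
  "xyz": [
    [-2, -4, 0],
    [-3, -8, 0],
    [-4, -12, 0],
    [-5, -16, 0],
    [-5, -20, 0]
  ],
  "spin": [0, 0, 0, 0, 0],
  "fingers": [0, 0, 0, 0, 0]
}}

```text
time_s: 9.85
eef_pos: [0.4168, -0.2228, 0.1148]
eef_rot: [0.568, -0.422, 0.568, 0.422]
wrist_force: [-0.4, 0.0, 1.7]
opening: 0.002
```

Call:
{"api": "step_arm", "payload": {
  "xyz": [
    [0, -5, 0],
    [0, -9, 0],
    [1, -13, 0],
    [2, -17, 0],
    [3, -21, 0]
  ],
  "spin": [0, 0, 0, 0, 0],
  "fingers": [0, 0, 0, 0, 0]
}}

```text
time_s: 10.35
eef_pos: [0.4201, -0.2438, 0.1149]
eef_rot: [0.568, -0.422, 0.568, 0.422]
wrist_force: [-0.5, 1.5, 3.0]
opening: -0.006
```

Call:
{"api": "step_arm", "payload": {
  "xyz": [
    [1, -4, 0],
    [3, -8, 0],
    [5, -12, 0],
    [7, -15, 0],
    [9, -19, 0]
  ],
  "spin": [0, 0, 0, 0, 0],
  "fingers": [0, 0, 0, 0, 0]
}}

```text
time_s: 10.85
eef_pos: [0.4287, -0.2624, 0.1144]
eef_rot: [0.567, -0.421, 0.568, 0.422]
wrist_force: [-1.7, 2.4, 3.8]
opening: -0.003
```

Call:
{"api": "step_arm", "payload": {
  "xyz": [
    [3, -3, 0],
    [6, -6, 0],
    [9, -9, 0],
    [12, -11, 0],
    [16, -14, 0]
  ],
  "spin": [0, 0, 0, 0, 0],
  "fingers": [0, 0, 0, 0, 0]
}}

```text
time_s: 11.35
eef_pos: [0.4452, -0.2766, 0.1148]
eef_rot: [0.568, -0.422, 0.568, 0.422]
wrist_force: [-1.0, 0.3, 1.6]
opening: 0.002
```

Call:
{"api": "step_arm", "payload": {
  "xyz": [
    [3, -2, 0],
    [7, -4, 0],
    [11, -5, 0],
    [15, -7, 0],
    [19, -8, 0]
  ],
  "spin": [0, 0, 0, 0, 0],
  "fingers": [0, 0, 0, 0, 0]
}}

```text
time_s: 11.85
eef_pos: [0.4645, -0.2848, 0.1149]
eef_rot: [0.568, -0.422, 0.568, 0.422]
wrist_force: [-1.0, -0.2, 1.8]
opening: 0.001
```

Call:
{"api": "step_arm", "payload": {
  "xyz": [
    [4, 0, 0],
    [8, -1, 0],
    [12, -1, 0],
    [17, -1, 0],
    [21, 0, 0]
  ],
  "spin": [0, 0, 0, 0, 0],
  "fingers": [0, 0, 0, 0, 0]
}}

```text
time_s: 12.35
eef_pos: [0.4854, -0.2846, 0.1148]
eef_rot: [0.568, -0.422, 0.568, 0.422]
wrist_force: [0.5, -0.3, 2.0]
opening: 0.001
```

Call:
{"api": "step_arm", "payload": {
  "xyz": [
    [4, 0, 0],
    [8, 1, 0],
    [12, 2, 0],
    [16, 4, 0],
    [20, 6, 0]
  ],
  "spin": [0, 0, 0, 0, 0],
  "fingers": [0, 0, 0, 0, 0]
}}

```text
time_s: 12.85
eef_pos: [0.5053, -0.2783, 0.1148]
eef_rot: [0.568, -0.422, 0.568, 0.422]
wrist_force: [-0.3, 0.3, 0.5]
opening: -0.002
```

Run:
```python
from h import *
o=ctrl.get_obs(); print(o['eef_pos'],o['wrist_force'])
n="side"
im=eyes.camera(n); cv2.imwrite(f"pics/{n}6.png",im[:,:,::-1])
a=cv2.imread("pics/side0.png");b=cv2.imread("pics/side6.png")
x=cv2.resize(a[190:275,285:370],(400,400),interpolation=cv2.INTER_CUBIC);y=cv2.resize(b[190:275,285:370],(400,400),interpolation=cv2.INTER_CUBIC)
cv2.imwrite("pics/c6.png",cv2.hconcat([x,y]))
```

```text
[ 0.50533122 -0.27828422  0.11479074] [-0.27653429  0.26059741  0.49491107]
```

View pics/c6.png

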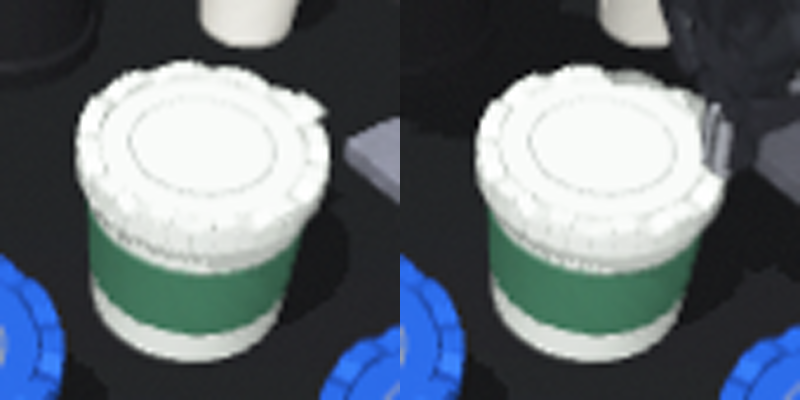

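Call:
{"api": "step_arm", "payload": {
  "xyz": [
    [3, 2, -0.3],
    [7, 4, -0.3],
    [10, 7, -0.3],
    [13, 9, -0.3],
    [16, 12, -0.3]
  ],
  "spin": [0, 0, 0, 0, 0],
  "fingers": [0, 0, 0, 0, 0]
}}

```text
time_s: 13.4
eef_pos: [0.5214, -0.2665, 0.1149]
eef_rot: [0.568, -0.422, 0.568, 0.421]
wrist_force: [-1.6, -2.2, 3.6]
opening: -0.0
```

Call:
{"api": "step_arm", "payload": {
  "xyz": [
    [3, 4, 0],
    [5, 7, 0],
    [8, 11, 0],
    [10, 14, 0],
    [11, 18, 0]
  ],
  "spin": [0, 0, 0, 0, 0],
  "fingers": [0, 0, 0, 0, 0]
}}

```text
time_s: 13.9
eef_pos: [0.532, -0.2482, 0.1142]
eef_rot: [0.567, -0.422, 0.568, 0.422]
wrist_force: [-0.0, -3.0, 5.2]
opening: -0.0
```

Call:
{"api": "step_arm", "payload": {
  "xyz": [
    [2, 4, 0],
    [3, 8, 0],
    [4, 12, 0],
    [5, 16, 0],
    [5, 20, 0]
  ],
  "spin": [0, 0, 0, 0, 0],
  "fingers": [0, 0, 0, 0, 0]
}}

```text
time_s: 14.4
eef_pos: [0.5372, -0.228, 0.1145]
eef_rot: [0.568, -0.422, 0.567, 0.422]
wrist_force: [0.0, -0.7, 1.6]
opening: -0.002
```

Call:
{"api": "step_arm", "payload": {
  "xyz": [
    [0, 4, 0],
    [0, 8, 0],
    [-1, 12, 0],
    [-2, 16, 0],
    [-3, 20, 0]
  ],
  "spin": [0, 0, 0, 0, 0],
  "fingers": [0, 0, 0, 0, 0]
}}

```text
time_s: 14.9
eef_pos: [0.5341, -0.2084, 0.1148]
eef_rot: [0.568, -0.422, 0.568, 0.421]
wrist_force: [0.2, -1.4, 3.6]
opening: -0.0
```

Call:
{"api": "step_arm", "payload": {
  "xyz": [
    [-1, 5, 0],
    [-3, 9, 0],
    [-5, 13, 0],
    [-7, 16, 0],
    [-9, 20, 0],
    [-12, 23, 0],
    [-15, 26, 0],
    [-18, 29, 0],
    [-21, 31, 0],
    [-25, 34, 0]
  ],
  "spin": [0, 0, 0, 0, 0, 0, 0, 0, 0, 0],
  "fingers": [0, 0, 0, 0, 0, 0, 0, 0, 0, 0]
}}

```text
time_s: 15.9
eef_pos: [0.5089, -0.1744, 0.1146]
eef_rot: [0.568, -0.422, 0.568, 0.422]
wrist_force: [2.5, 0.4, 3.1]
opening: 0.002
```

Call:
{"api": "step_arm", "payload": {
  "xyz": [
    [-3, 2, 0],
    [-7, 4, 0],
    [-11, 5, 0],
    [-15, 7, 0],
    [-19, 8, 0],
    [-23, 8, 0],
    [-27, 9, 0],
    [-31, 9, 0],
    [-36, 9, 0],
    [-40, 8, 0]
  ],
  "spin": [0, 0, 0, 0, 0, 0, 0, 0, 0, 0],
  "fingers": [0, 0, 0, 0, 0, 0, 0, 0, 0, 0]
}}

```text
time_s: 16.9
eef_pos: [0.4681, -0.1655, 0.1139]
eef_rot: [0.568, -0.421, 0.567, 0.422]
wrist_force: [3.1, 5.0, 6.6]
opening: -0.002
```

Call:
{"api": "step_arm", "payload": {
  "xyz": [
    [-4, 0, 0],
    [-8, -1, 0],
    [-12, -2, 0],
    [-16, -4, 0],
    [-20, -6, 0],
    [-23, -8, 0],
    [-27, -10, 0],
    [-30, -13, 0],
    [-33, -15, 0],
    [-36, -18, 0]
  ],
  "spin": [0, 0, 0, 0, 0, 0, 0, 0, 0, 0],
  "fingers": [0, 0, 0, 0, 0, 0, 0, 0, 0, 0]
}}

```text
time_s: 17.9
eef_pos: [0.433, -0.1848, 0.1148]
eef_rot: [0.568, -0.422, 0.567, 0.422]
wrist_force: [0.9, 1.2, 4.1]
opening: -0.002
```

Call:
{"api": "step_arm", "payload": {
  "xyz": [
    [-3, -4, 0],
    [-5, -7, 0],
    [-8, -11, 0],
    [-10, -14, 0],
    [-11, -18, 0],
    [-13, -22, 0],
    [-14, -26, 0],
    [-15, -30, 0],
    [-16, -34, 0],
    [-16, -38, 0]
  ],
  "spin": [0, 0, 0, 0, 0, 0, 0, 0, 0, 0],
  "fingers": [0, 0, 0, 0, 0, 0, 0, 0, 0, 0]
}}

```text
time_s: 18.9
eef_pos: [0.4169, -0.2227, 0.1146]
eef_rot: [0.568, -0.422, 0.568, 0.422]
wrist_force: [0.1, 2.1, 2.8]
opening: -0.004
```

Call:
{"api": "step_arm", "payload": {
  "xyz": [
    [0, -5, 0],
    [0, -9, 0],
    [1, -13, 0],
    [2, -17, 0],
    [3, -21, 0],
    [4, -25, 0],
    [6, -29, 0],
    [8, -33, 0],
    [10, -36, 0],
    [12, -40, 0]
  ],
  "spin": [0, 0, 0, 0, 0, 0, 0, 0, 0, 0],
  "fingers": [0, 0, 0, 0, 0, 0, 0, 0, 0, 0]
}}

```text
time_s: 19.9
eef_pos: [0.4286, -0.2623, 0.1141]
eef_rot: [0.567, -0.421, 0.568, 0.422]
wrist_force: [-3.2, 2.6, 6.8]
opening: -0.001
```

Call:
{"api": "step_arm", "payload": {
  "xyz": [
    [3, -3, 0],
    [6, -6, 0],
    [9, -9, 0],
    [12, -11, 0],
    [16, -14, 0],
    [19, -16, 0],
    [23, -18, 0],
    [27, -19, 0],
    [31, -21, 0],
    [35, -22, 0]
  ],
  "spin": [0, 0, 0, 0, 0, 0, 0, 0, 0, 0],
  "fingers": [0, 0, 0, 0, 0, 0, 0, 0, 0, 0]
}}

```text
time_s: 20.9
eef_pos: [0.4644, -0.2848, 0.1148]
eef_rot: [0.568, -0.422, 0.568, 0.422]
wrist_force: [-1.7, 0.7, 4.9]
opening: 0.0
```

Call:
{"api": "step_arm", "payload": {
  "xyz": [
    [4, 0, 0],
    [8, -1, 0],
    [12, -1, 0],
    [17, -1, 0],
    [21, 0, 0],
    [25, 0, 0],
    [29, 1, 0],
    [33, 2, 0],
    [37, 4, 0],
    [41, 6, 0]
  ],
  "spin": [0, 0, 0, 0, 0, 0, 0, 0, 0, 0],
  "fingers": [0, 0, 0, 0, 0, 0, 0, 0, 0, 0]
}}

```text
time_s: 21.9
eef_pos: [0.5053, -0.2784, 0.1146]
eef_rot: [0.568, -0.422, 0.568, 0.422]
wrist_force: [-1.0, -0.2, 2.0]
opening: -0.001
```

Call:
{"api": "step_arm", "payload": {
  "xyz": [
    [3, 2, 0],
    [7, 4, 0],
    [10, 7, 0],
    [13, 9, 0],
    [16, 12, 0],
    [19, 16, 0],
    [21, 19, 0],
    [24, 23, 0],
    [26, 26, 0],
    [27, 30, 0]
  ],
  "spin": [0, 0, 0, 0, 0, 0, 0, 0, 0, 0],
  "fingers": [0, 0, 0, 0, 0, 0, 0, 0, 0, 0]
}}

```text
time_s: 22.9
eef_pos: [0.5319, -0.2482, 0.1141]
eef_rot: [0.567, -0.422, 0.568, 0.422]
wrist_force: [-1.2, -3.4, 5.7]
opening: -0.0
```

Call:
{"api": "step_arm", "payload": {
  "xyz": [
    [2, 4, 0],
    [3, 8, 0],
    [4, 12, 0],
    [5, 16, 0],
    [5, 20, 0],
    [5, 24, 0]
  ],
  "spin": [0, 0, 0, 0, 0, 0],
  "fingers": [0, 0, 0, 0, 0, 0]
}}

```text
time_s: 23.5
eef_pos: [0.5365, -0.2234, 0.1138]
eef_rot: [0.568, -0.421, 0.568, 0.422]
wrist_force: [0.1, 0.2, -0.2]
opening: -0.003
```

Call:
{"api": "step_arm", "payload": {
  "xyz": [
    [0, 0, 5],
    [0, 0, 25],
    [0, 0, 65],
    [-16, -4, 105],
    [-32, -6, 128],
    [-32, -6, 128],
    [-32, -6, 128]
  ],
  "spin": [0, 0, 0, 0, 0, 0, 0],
  "fingers": [0, 0, 0, 0, 0, 0, 0]
}}

```text
time_s: 24.2
eef_pos: [0.5049, -0.2304, 0.2426]
eef_rot: [0.568, -0.422, 0.568, 0.421]
wrist_force: [0.6, 0.2, -0.1]
opening: 0.001
```

Run:
```python
from h import *
import pickle
o=ctrl.get_obs(); print(o['time_s'],o['eef_pos'],o['wrist_force']); im=eyes.camera("wrist"); cv2.imwrite("pics/w7.png",im[:,:,::-1])
pickle.dump(o,open("o7.pkl","wb"))
for n in ["scene","side"]:
    im=eyes.camera(n); cv2.imwrite(f"pics/{n}7.png",im[:,:,::-1])
f=lambda s,r:cv2.resize(cv2.imread(s)[r[0]:r[1],r[2]:r[3]],(400,400),interpolation=cv2.INTER_CUBIC)
cv2.imwrite("pics/cw7.png",cv2.hconcat([f("pics/w2.png",(75,240,175,340)),f("pics/w7.png",(75,240,175,340))]))
cv2.imwrite("pics/cs7.png",cv2.hconcat([f("pics/side0.png",(190,275,285,370)),f("pics/side7.png",(190,275,285,370))]))
a,b=[cv2.cvtColor(cv2.imread(f"pics/side{i}.png"),cv2.COLOR_BGR2GRAY)[232:268,295:362].astype(np.float32) for i in (0,7)]
print(cv2.phaseCorrelate(a,b))
```

```text
24.2 [ 0.50486949 -0.23039189  0.24258389] [ 0.62864669  0.17988359 -0.14456584]
((0.07103254019058625, 0.10023455617834642), 1.0157655164783383)
```

View pics/cw7.png

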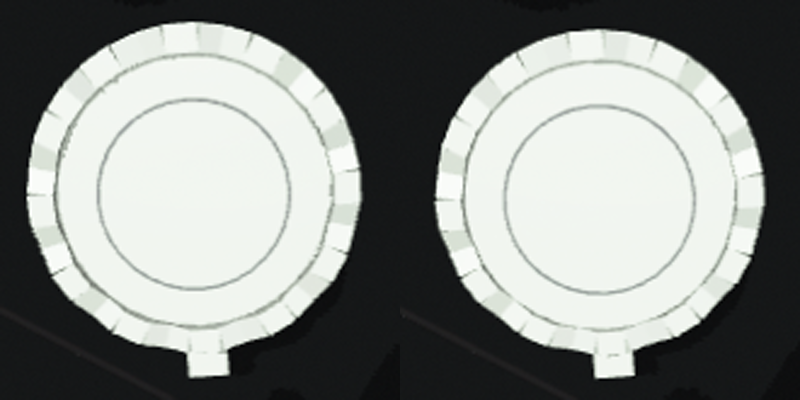

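View pics/cs7.png

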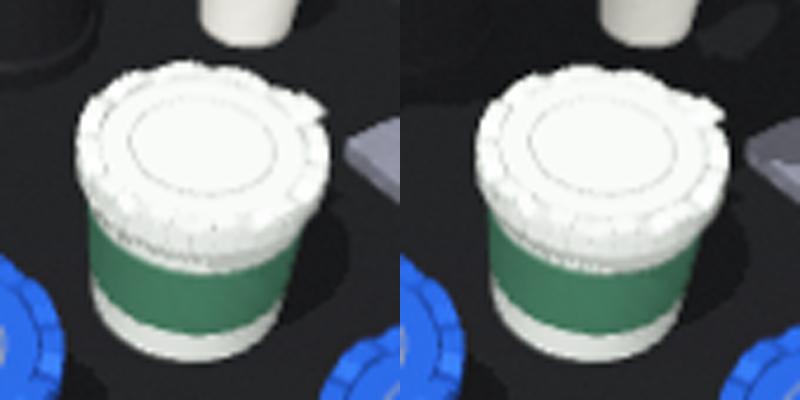

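Run:
```python
from h import *
import pickle
from scipy.optimize import least_squares
m=eyes.camera_model("wrist")
tab=-13
for k in (2,7):
    o=pickle.load(open(f"o{k}.pkl","rb"));T=Twrist(o,m)
    g=cv2.cvtColor(cv2.imread(f"pics/w{k}.png"),cv2.COLOR_BGR2GRAY).astype(np.float32)
    def scan(c,r0,r1,mode):
        out=[]
        for a in np.radians(np.arange(0,360,2)):
            rr=np.arange(r0,r1,.0001); P=np.c_[c[0]+rr*np.cos(a),c[1]+rr*np.sin(a),np.full(len(rr),.104)]
            p=proj(m,P,T).astype(np.float32); v=cv2.remap(g,p[None,:,0],p[None,:,1],cv2.INTER_LINEAR)[0]
            j=v.argmin() if mode=='min' else np.argmax(v<110); out.append((np.degrees(a),rr[j],P[j,0],P[j,1]))
        return np.array(out)
    c=np.array([.477,-.2245])
    for _ in range(2):
        s=scan(c,.031,.039,'min')
        q=least_squares(lambda q:np.hypot(s[:,2]-q[0],s[:,3]-q[1])-q[2],[*c,.035],loss='soft_l1',f_scale=.0005).x; c=q[:2]
    e=scan(c,.054,.066,'edge')
    L=[]
    for i in range(12):
        d=(e[:,0]-(tab+30*i)+180)%360-180
        L.append(round(1000*np.median(e[abs(d)<8,1]),2))
    print(k,q,L)
```

```text
2 [ 0.47706293 -0.2241791   0.0351187 ] [np.float64(54.0), np.float64(61.85), np.float64(61.85), np.float64(61.5), np.float64(61.45), np.float64(61.45), np.float64(61.4), np.float64(61.35), np.float64(61.45), np.float64(61.65), np.float64(62.05), np.float64(61.95)]
7 [ 0.47701132 -0.22418328  0.03511961] [np.float64(54.0), np.float64(61.05), np.float64(61.05), np.float64(61.15), np.float64(61.1), np.float64(61.35), np.float64(61.25), np.float64(61.2), np.float64(61.0), np.float64(61.0), np.float64(61.1), np.float64(61.1)]
```

Call:
{"api": "step_arm", "payload": {
  "xyz": [
    [30, -8, 0],
    [60, -15, 0],
    [60, -15, 0],
    [60, -15, 0]
  ],
  "spin": [0, 0, 0, 0],
  "fingers": [0, 0, 0, 0]
}}

```text
time_s: 24.75
eef_pos: [0.5647, -0.2448, 0.2403]
eef_rot: [0.567, -0.421, 0.568, 0.423]
wrist_force: [-0.3, -0.1, -0.1]
opening: 0.003
```

Run:
```python
from h import *
m=eyes.camera_model("wrist"); tab=-13
o=ctrl.get_obs();im=eyes.camera("wrist"); cv2.imwrite("pics/w8.png",im[:,:,::-1]);T=Twrist(o,m); print(T[:3,3],o['time_s'],o['wrist_force'])
g=cv2.cvtColor(im,cv2.COLOR_RGB2GRAY).astype(np.float32)
from scipy.optimize import least_squares
def scan(c,r0,r1,mode):
    out=[]
    for a in np.radians(np.arange(0,360,2)):
        rr=np.arange(r0,r1,.0001); P=np.c_[c[0]+rr*np.cos(a),c[1]+rr*np.sin(a),np.full(len(rr),.104)]
        p=proj(m,P,T).astype(np.float32); v=cv2.remap(g,p[None,:,0],p[None,:,1],cv2.INTER_LINEAR)[0]
        j=v.argmin() if mode=='min' else np.argmax(v<110); out.append((np.degrees(a),rr[j],P[j,0],P[j,1]))
    return np.array(out)
c=np.array([.477,-.2245])
for _ in range(2):
    s=scan(c,.031,.039,'min'); q=least_squares(lambda q:np.hypot(s[:,2]-q[0],s[:,3]-q[1])-q[2],[*c,.035],loss='soft_l1',f_scale=.0005).x; c=q[:2]
e=scan(c,.054,.066,'edge')
print(q,[float(round(1000*np.median(e[abs((e[:,0]-(tab+30*i)+180)%360-180)<8,1]),2)) for i in range(12)])
```

```text
[ 0.48494549 -0.21952938  0.37214769] 24.75 [-0.32105454 -0.1139474  -0.14975577]
[ 0.47705527 -0.22425773  0.03509082] [54.0, 61.1, 61.1, 61.2, 61.1, 61.0, 60.95, 60.85, 60.95, 61.1, 60.95, 60.95]
```

View pics/w8.png

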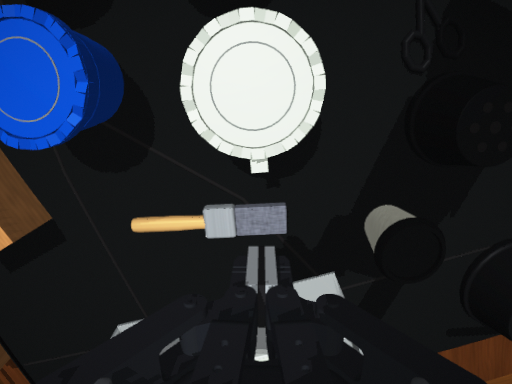

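Run:
```python
from bench import hand_in
print(hand_in())
```

```text
the job is handed in; nothing more can be done
None
```

I ran the shut fingertips twice round the tub's rim, and the last checks show all 12 lugs home. The job is handed in at about 25 s of the 58 s allowed. The sandbox reported no verdict.

- **Force:** I first pressed lug 1 down until it reached its stop, at about 6 N. The downward force then stayed within about 7 N and the sideways force within about 6 N in every reading. Readings came only at the end of each move, so short peaks in between were not seen.
- **Height:** on the crowns that were read, the fingertips sat at about 103.8 mm by the arm's own reading, level with the home position.
- **Rim pictures:** in the final wrist pictures the outer edge is even for lugs 1–11, at 60.9–61.2 mm. Before pressing it was 61.4–62.0 mm.
- **Lug 0:** the edge measurement does not work on this lug because of the pull tab. I judged it home from the swept height and from the tab having visibly dropped in the picture.
- **Tub and other things:** the tub moved less than about 0.1 mm. I touched nothing else, and saw nothing out of place in the pictures, though I did not measure the other things. The arm was lifted clear before handing in.

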